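# Set out the bench for soldering a hose fitting

## Robot

A 6-joint arm with a two-finger parallel gripper is mounted at the origin on a cart in front of the work surface, level with it; the furniture and walls round the work are solid. World frame = base frame: x ahead of the robot, y to its left, z up, the work surface at z = 0. Lengths are in m, angles in degrees, forces in N, time in s.
With the tool pointing down it reaches from about 0.4 to 0.825 m from the base axis. Payload 7 kg.
Tool frame: the origin (TCP) lies midway between the tips of the shut fingers; the grasp point (between the pads) lies 19 mm behind it; z points along the fingers, y is the line along which they close (so a half turn about z gives the same grasp; the last joint's range is limited). The gripper opens to 88 mm and grips with 3 to 60 N. Pads are 19 mm wide; open, the fingers measure 130 mm over their backs; the gripper's body (78 mm by 193 mm) begins 47 mm behind the grasp point.
Start: joints at [80.85, 20.546, 0.682, 0, -70.136, -16.507], TCP at [0.292, 0.608, 0.227] pointing down, gripper open.
Joint ranges: [-176.03, 176.03], [-82.01, 121.73], [-58.28, 71.71], [-173.87, 95.51], [-174.79, -0.11], [-173.66, 173.66]. Speed limits (degrees/s): [136.94, 136.94, 172.46, 180, 180, 180].

## Interface

Orientations are given as [roll, pitch, yaw] about the fixed x, y, z axes, in that order (R = Rz(yaw) Ry(pitch) Rx(roll)).
In Python, from plant import ctrl gives the robot as it stands. The module is installed in compiled form; this text tells all that it offers.
- The arm moves only by the tool send_rows, never from a script. Its argument "plan" is a list that holds one entry, the list of rows, each a list of 6 numbers: the shift along the tool's x, y, z in fractions of the full range, 1 being 0.5 m, then the turn, a rotation vector about the tool's x, y, z in normalised numbers (1 is 90 degrees). A call has 1 to 8 rows; each row is the pose to reach, as a shift and turn from the pose commanded when the call began, along the tool's axes at that moment; what a row does not reach only later rows make up. A row lasts 1/12 s, in which the tool goes at most 41.7 mm and 7.16 degrees, less where a joint would pass 70% of its speed; a pose out of reach is approached as far as the arm can. A shift or turn number past 1, either way, is cut back to 1. A call with a gripper value outside its range is refused whole. "fingers" is the opening, from 0 (shut) to 1 (fully open), set as the call begins (left out, the last holds). The fingers move at their own pace and stop on an object; the grip force is fixed at half the most. Time passes only in rows, so rows that repeat a pose let the fingers close. It gives the time, the measured TCP pose, the force, the opening and the grip force at its end, in the units of the state.
- ctrl.get_obs(): the state, without advancing time (a new reading comes with each control period).
- ctrl.snapshot(name): name is "scene" or "top" or "wrist"; returns a dict with "img" (384x512x3 uint8, red, green, blue), "K" (3x3 intrinsics, pixels), "pose" (4x4, takes a point from camera to world coordinates). Camera axes: x right, y down, z forward; pixel columns grow to the right and rows downward; lengths in m; the calibration is good to about 2 mm. A picture is of the moment at which its call begins. There is no depth.
- ctrl.close_job(): hands the job in; it is judged then, once.
The state is a dict: "clock": time; "joint_pos": joint angles; "qvel": joint speeds; "tau": joint torques, N m; "tool_pos": TCP position; "orientation": TCP orientation; "force": force on the tool from outside, world axes, zero at the start; "moment": the same for the moment, N m; "opening": finger opening in m; "gripper_force": force on a finger pad.
Only numpy, scipy, OpenCV 4.12 (cv2) and the standard library are available. Lean on these libraries where they do the work, as an engineer would, in place of code of your own. Each camera call takes 0.05 s, during which the arm holds its last target. There are 200 camera calls.

## Task

Get the bench ready for soldering: clear the solder reel off the small square soldering board and stand the brass hose fitting upright in the middle of the board instead. As seen from the robot, set the low round tin beside the board's left edge, the solder reel upright (on its flange) beside its right edge, and the small carton behind its far edge with the carton's long side parallel to that edge; each of these three stands on the bench, centred on its edge with about 25 mm of clear bench between it and the board. Leave the bigger tin and the bigger spool where they are, and let go of everything.

Things in the scene. Friction and masses are not known exactly. Their poses are not given: they have to be found in the camera images.
- solder_board: Square dark grey soldering board with a grid of small black dots, 100 x 100 x 10 mm, fixed to the bench, turned at most 0.35 rad. Origin at the centre of its underside (bench level); its top is 10 mm up. Its x axis points away from the robot through its far edge, its y axis to the robot's left through its left edge; edges are 50 mm from the origin.
- reel: Solder reel: the small flanged reel that stands on its flange (axis upright) on the soldering board at the start, diameter 48 mm, 30 mm high, 0.14 to 0.28 kg. Origin at the centre of its underside, z up along its axis. Grip across the diameter.
- fitting: Brass hose fitting standing upright, hexagonal foot and ribbed top, 24 mm (its x) by 28 mm (its y), 34 mm high. Origin at the centre of its underside, z up. At the start its x axis is within 0.5 rad of the direction away from the robot. Grip across x.
- flux: The low round tin, diameter 54 mm, 22 mm high. Origin at the centre of its underside, z up. Grip round the body.
- fuses: Small rectangular carton lying flat, 36 mm (its x) by 60 mm (its y, the long side), 29 mm high. Origin at the centre of its underside, z up. At the start its x axis is within 0.6 rad of the direction away from the robot.
- putty: Bystander, to be left alone: the bigger, taller round tin, diameter 60 mm, 45 mm high. Origin at the centre of its underside.
- big_spool: Bystander, to be left alone: the bigger spool standing on its flange, diameter 64 mm, 58 mm high. Origin at the centre of its underside.

How it is judged:
By the outcome, as a careful person would: the job done as asked, in the order asked, and still so for the second after the job is handed in, with the robot touching nothing.
It also fails if it takes over 96 s, if anything falls off the work surface, if the arm or the gripper's body presses on something with over 40 N, if the wrist force passes 120 N, or if a joint passes its speed limit or range.

## Working session

There is one attempt and no reset: what is moved stays moved. The work goes in short steps, Python scripts to look and compute and a tool call to move; the robot and the scene stay as the last step left them, time stands still between calls to the robot, and variables do not carry over. Pictures are saved under pics/ and viewed, at most 14 in all, crops included, and the job is handed in when it is done.

Besides the shell and the picture viewer there is one more tool, called after "Request:" as a command line: name --argument value ..., lists and objects as JSON in quotes. send_rows: Moves the arm, as the interface text tells. Its arguments: {"type":"object","properties":{"plan":{"type":"array","items":{"type":"array","items":{"type":"array","items":{"type":"number"}}}},"fingers":{"type":"number"}},"required":["plan"]}

```bash
mkdir -p pics; python3 - <<'E'
from plant import ctrl
import cv2,numpy as np
for n in("scene","top"):
    s=ctrl.snapshot(n);cv2.imwrite(f"pics/{n}0.png",s["img"][...,::-1]);print(n,np.round(s["K"],1).tolist(),np.round(s["pose"],3).tolist())
print(ctrl.get_obs())
E
```

```text
scene [[418.5, 0.0, 249.2], [0.0, 418.5, 192.1], [0.0, 0.0, 1.0]] [[-0.637, -0.563, 0.527, 0.159], [-0.771, 0.459, -0.442, 0.356], [0.007, -0.688, -0.726, 0.648], [0.0, 0.0, 0.0, 1.0]]
top [[371.8, 0.0, 260.9], [0.0, 371.8, 185.1], [0.0, 0.0, 1.0]] [[0.026, -0.998, 0.051, 0.535], [-1.0, -0.026, 0.002, -0.03], [-0.001, -0.051, -0.999, 0.967], [0.0, 0.0, 0.0, 1.0]]
{'clock': 0.1, 'joint_pos': array([ 8.08511398e+01,  2.05868665e+01,  6.40903851e-01, -1.74906517e-02,
       -7.01376802e+01, -1.65061881e+01]), 'qvel': array([ 0.01585018, -0.07394592,  0.18285522, -0.02335824,  0.07468987,
        0.01446007]), 'tau': array([-1.36272938e-03, -5.84163630e+01,  2.93754226e+01,  7.01557472e+00,
        1.02130932e-02, -5.08671292e-05]), 'tool_pos': array([0.29208739, 0.60805122, 0.2257367 ]), 'orientation': array([ 1.79915132e+02, -8.00083423e-03, -2.56609970e+01]), 'force': array([0.66913306, 0.03315302, 0.81426066]), 'moment': array([-0.0337086 , -0.00888874,  0.00409522]), 'gripper_force': 0.0, 'opening': 0.08750910543161153}
```

View pics/top0.png

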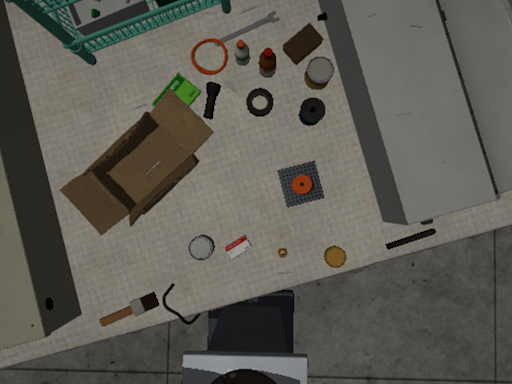

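View pics/scene0.png

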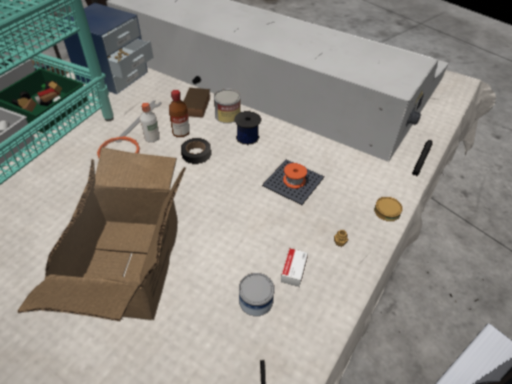

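The top view shows the board at (301,184) with the orange reel on it, fitting at (282,253), low tin at (335,256), carton at (238,246), putty at (201,247) and black spool at (312,110). A grey cabinet lies to the right, with its edge near column 375 at board height.

```bash
cat > h.py <<'E'
from plant import ctrl
import cv2,numpy as np
from scipy.spatial.transform import Rotation as R
def snap(n,save=None):
    s=ctrl.snapshot(n)
    if save: cv2.imwrite(f"pics/{save}.png",s["img"][...,::-1])
    return s
def world(s,px,z):
    px=np.atleast_2d(px).astype(float)
    d=np.c_[px,np.ones(len(px))]@np.linalg.inv(s["K"]).T@s["pose"][:3,:3].T
    c=s["pose"][:3,3]; return (c+d*((z-c[2])/d[:,2:]))[:,:2]
def proj(s,P):
    p=(np.atleast_2d(P)-s["pose"][:3,3])@s["pose"][:3,:3]@s["K"].T
    return p[:,:2]/p[:,2:]
def rows(xyz,yaw):
    "shift (cm, tool axes) and turn (deg about tool z) from the measured pose to a tool-down pose"
    o=ctrl.get_obs(); T=R.from_euler("xyz",o["orientation"],degrees=True)
    G=R.from_euler("xyz",[180,0,yaw],degrees=True)
    return np.round(T.inv().apply(np.array(xyz)-o["tool_pos"])*100,2),np.round((T.inv()*G).as_rotvec(degrees=True),1)
E
python3 - <<'E'
from h import *
a=snap("top");b=snap("scene")
cv2.imwrite("pics/c1.png",cv2.resize(a["img"][140:270,180:380,::-1],None,fx=4,fy=4,interpolation=cv2.INTER_CUBIC))
cv2.imwrite("pics/c2.png",cv2.resize(b["img"][100:320,225:415,::-1],None,fx=2.7,fy=2.7,interpolation=cv2.INTER_CUBIC))
for n,p,z in(("reel",(302,184),.04),("fit",(282,253),.034),("flux",(335,256),.022),("fuses",(238,246),.029),("putty",(201,247),.045),("spool",(312,110),.058),("board",(301,184),.01)):
    print(n,world(a,p,z).round(3))
for n,p,z in(("reel",(295,170),.04),("fit",(342,234),.034),("flux",(389,207),.022),("putty",(256,288),.045),("spool",(248,119),.058)): print(n,world(b,p,z).round(3))
E
```

```text
reel [[ 0.588 -0.131]]
fit [[ 0.415 -0.085]]
flux [[ 0.41 -0.22]]
fuses [[0.429 0.025]]
putty [[0.426 0.115]]
spool [[ 0.771 -0.15 ]]
board [[ 0.59  -0.132]]
reel [[ 0.589 -0.131]]
fit [[ 0.414 -0.083]]
flux [[ 0.406 -0.216]]
putty [[0.424 0.117]]
spool [[ 0.77  -0.151]]
```

View pics/c1.png

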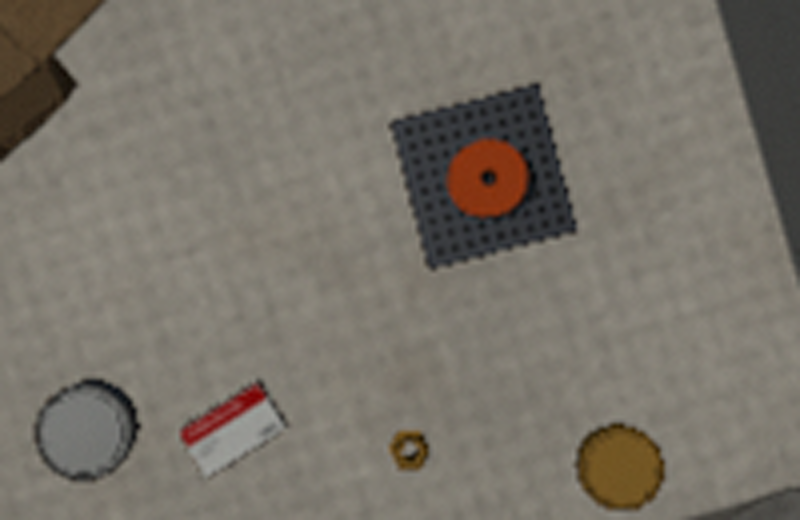

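View pics/c2.png

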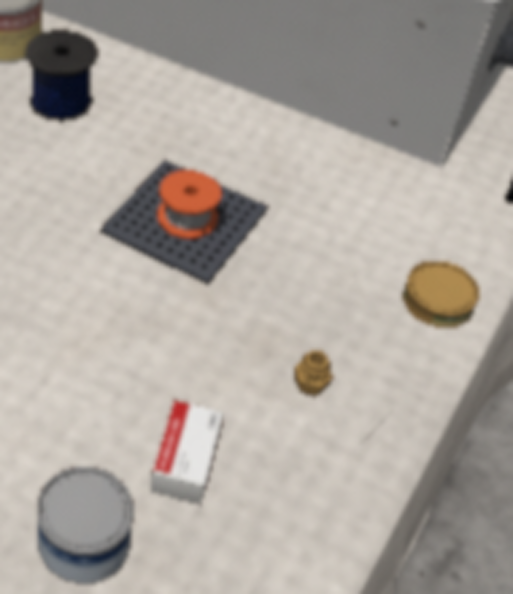

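```bash
python3 - <<'E'
from h import *
a=snap("top");b=snap("scene")
f=lambda p:(np.array(p,float)+.5)/4-.5+[180,140]
g=lambda p:(np.array(p,float)+.5)/2.7-.5+[225,100]
for s,c in((a,f([(390,120),(540,84),(577,232),(430,270)])),(b,g([(101,231),(166,162),(268,208),(209,282)]))):
    w=world(s,c,.01);e=w-np.roll(w,-1,0)
    print("board",w.round(4).tolist(),w.mean(0).round(4),np.hypot(*e.T).round(4),np.degrees(np.arctan2(e[:,1],e[:,0])).round(1))
# colour masks
for nm,s in(("top",a),("scene",b)):
    h=cv2.cvtColor(s["img"],cv2.COLOR_RGB2HSV)
    m=((h[...,0]<10)&(h[...,1]>180)&(h[...,2]>90)).astype(np.uint8)
    n,l,st,ce=cv2.connectedComponentsWithStats(m)
    for i in range(1,n):
        if st[i,4]>100: print(nm,"red",st[i],world(s,ce[i],.04).round(4))
    m=((abs(h[...,0].astype(int)-19)<6)&(h[...,1]>130)&(h[...,2]>60)).astype(np.uint8)
    n,l,st,ce=cv2.connectedComponentsWithStats(m)
    for i in range(1,n):
        if st[i,4]>25: print(nm,"yel",st[i],world(s,ce[i],.022).round(4))
c=f([(181,434),(262,382),(288,425),(207,478)]);w=world(a,c,.029);e=w-np.roll(w,-1,0)
print("fuses",w.mean(0),np.hypot(*e.T),np.degrees(np.arctan2(e[:,1],e[:,0])))
print("cab base",world(b,g([(443,163),(60,12)]),0), "top-view edge",world(a,f([(718,0),(800,280)]),0))
q=ctrl.get_obs()["tool_pos"];print(q, rows([.589,-.1315,.14],15-90))
s=snap("wrist","w0");print(s["pose"].round(3),s["K"])
E
```

```text
board [[0.6254, -0.0691], [0.6512, -0.1655], [0.5563, -0.191], [0.5294, -0.0971]] [ 0.5906 -0.1307] [0.0998 0.0983 0.0977 0.1   ] [ 105.    15.1  -74.  -163.7]
board [[0.6208, -0.0671], [0.6478, -0.1626], [0.5553, -0.1887], [0.528, -0.0953]] [ 0.588  -0.1284] [0.0992 0.0961 0.0973 0.097 ] [ 105.8   15.8  -73.7 -163.1]
top red [292 175  20  19 285] [[ 0.5876 -0.1293]]
top yel [325 246  21  21 335] [[ 0.4086 -0.2194]]
top yel [278 248   9   9  42] [[ 0.4158 -0.0854]]
top yel [100 307  33  19 223] [[0.2462 0.3274]]
scene red [286 165  19  13 210] [[ 0.5868 -0.1283]]
scene yel [49 82 11 10 63] [[1.2505 0.1311]]
scene yel [18 98 12  9 76] [[1.2281 0.2212]]
scene yel [376 198  25  20 401] [[ 0.4064 -0.2129]]
scene yel [335 231  12  14 119] [[ 0.4152 -0.0832]]
fuses [0.42654944 0.02427955] [0.06009002 0.03136023 0.06033299 0.03183449] [ 124.08876267   32.890415    -55.46634022 -147.52586974]
cab base [[ 0.50490505 -0.35378947]
 [ 0.8828253  -0.24003028]] top-view edge [[ 0.71073839 -0.28237025]
 [ 0.52914802 -0.33781365]]
[0.29220518 0.60828136 0.22623004] (array([58.78, 53.83,  8.66]), array([ 0. , -0. , 49.3]))
[[-0.433 -0.866 -0.252  0.361]
 [-0.901  0.416  0.12   0.575]
 [ 0.001  0.279 -0.96   0.384]
 [ 0.     0.     0.     1.   ]] [[269.33215099   0.         250.78527283]
 [  0.         269.33215099 184.51404577]
 [  0.           0.           1.        ]]
```

```bash
cat >> h.py <<'E'
def plan(wps,start=None):
    "rows for consecutive calls through tool-down waypoints (x,y,z,yaw)"
    o=ctrl.get_obs(); p=o["tool_pos"] if start is None else np.array(start[:3])
    yaw=o["orientation"][2] if start is None else start[3]
    print("at",o["clock"].round(2),o["tool_pos"].round(4),o["orientation"].round(1),o["force"].round(1),round(o["opening"],4))
    for w in wps:
        T=R.from_euler("xyz",[180,0,yaw],degrees=True); s=T.inv().apply(np.array(w[:3])-p)*100
        dy=(w[3]-yaw+180)%360-180; n=max(np.linalg.norm(s)/4.17,abs(dy)/7.16)
        print(w,"->",s.round(2).tolist(),"turn",round(-dy,1),"rows>=%.1f"%n); p,yaw=np.array(w[:3]),w[3]
E
python3 - <<'E'
from h import *
plan([(.39,.362,.226,-82),(.488,.117,.226,-139),(.587,-.129,.2,-196),(.587,-.129,.13,-252)],(.2922,.6082,.2268,-25.66))
E
```

```text
Traceback (most recent call last):
  File "h.py", line 24, in plan
    print("at",o["clock"].round(2),o["tool_pos"].round(4),o["orientation"].round(1),o["force"].round(1),round(o["opening"],4))
               ^^^^^^^^^^^^^^^^
AttributeError: 'float' object has no attribute 'round'
```

```bash
sed -i 's/o\["clock"\].round(2)/round(o["clock"],2)/' h.py
python3 - <<'E'
from h import *
plan([(.39,.362,.226,-82),(.488,.117,.226,-139),(.587,-.129,.2,-196),(.587,-.129,.13,-252)],(.2922,.6082,.2268,-25.66))
E
```

```text
at 0.35 [0.2922 0.6083 0.2263] [180.   -0.  -25.7] [-0.6  1.   0.7] 0.0879
(0.39, 0.362, 0.226, -82) -> [19.48, 17.96, 0.08] turn 56.3 rows>=7.9
(0.488, 0.117, 0.226, -139) -> [25.63, -6.29, -0.0] turn 57 rows>=8.0
(0.587, -0.129, 0.2, -196) -> [8.67, -25.06, 2.6] turn 57 rows>=8.0
(0.587, -0.129, 0.13, -252) -> [0.0, -0.0, 7.0] turn 56 rows>=7.8
```

Units first: shifts go in shares of 0.5 m and turns go in shares of 90 degrees. So 19.5 cm / 50 = 0.39, 18 cm / 50 = 0.36, 56 degrees / 90 = 0.6222.

Request:
send_rows --plan '[[[0.048, 0.044, 0, 0, 0, 0.0778], [0.098, 0.09, 0, 0, 0, 0.1556], [0.146, 0.134, 0, 0, 0, 0.2333], [0.194, 0.18, 0, 0, 0, 0.3111], [0.244, 0.224, 0, 0, 0, 0.3889], [0.292, 0.27, 0, 0, 0, 0.4667], [0.34, 0.314, 0, 0, 0, 0.5444], [0.39, 0.36, 0, 0, 0, 0.6222]]]' --fingers 1

```text
clock: 1.02
tool_pos: [0.3904, 0.3603, 0.2268]
orientation: [-180.0, 0.0, -82.0]
force: [0.4, 0.9, -0.1]
opening: 0.0876
gripper_force: 0.0
```

In the tool's units: 25.6 cm / 50 = 0.512, 22.4 cm / 50 = 0.448, 56 degrees / 90 = 0.6222.

Request:
send_rows --plan '[[[0.064, -0.016, 0, 0, 0, 0.0778], [0.128, -0.032, 0, 0, 0, 0.1556], [0.192, -0.048, 0, 0, 0, 0.2333], [0.256, -0.064, 0, 0, 0, 0.3111], [0.32, -0.078, 0, 0, 0, 0.3889], [0.384, -0.094, 0, 0, 0, 0.4667], [0.448, -0.11, 0, 0, 0, 0.5444], [0.512, -0.126, 0, 0, 0, 0.6222]]]'

```text
clock: 1.68
tool_pos: [0.4899, 0.116, 0.2269]
orientation: [-180.0, 0.0, -138.0]
force: [0.7, 0.2, 0.5]
opening: 0.0878
gripper_force: 0.0
```

In the tool's units: -25 cm / 50 = -0.5, -21.9 cm / 50 = -0.438, 56 degrees / 90 = 0.6222.

Request:
send_rows --plan '[[[0.022, -0.062, 0.006, 0, 0, 0.0778], [0.044, -0.126, 0.012, 0, 0, 0.1556], [0.064, -0.188, 0.02, 0, 0, 0.2333], [0.086, -0.25, 0.026, 0, 0, 0.3111], [0.108, -0.314, 0.032, 0, 0, 0.3889], [0.13, -0.376, 0.04, 0, 0, 0.4667], [0.152, -0.438, 0.046, 0, 0, 0.5444], [0.174, -0.5, 0.052, 0, 0, 0.6222]]]'

```text
clock: 2.35
tool_pos: [0.5941, -0.1275, 0.2005]
orientation: [180.0, 0.0, 166.0]
force: [0.5, 1.3, 0.2]
opening: 0.0877
gripper_force: 0.0
```

In the tool's units: 7 cm / 50 = 0.14, 6.2 cm / 50 = 0.124, 56 degrees / 90 = 0.6222.

Request:
send_rows --plan '[[[0, 0, 0.018, 0, 0, 0.0778], [0, 0, 0.036, 0, 0, 0.1556], [0, 0, 0.052, 0, 0, 0.2333], [0, 0, 0.07, 0, 0, 0.3111], [0, 0, 0.088, 0, 0, 0.3889], [0, 0, 0.106, 0, 0, 0.4667], [0, 0, 0.124, 0, 0, 0.5444], [0, 0, 0.14, 0, 0, 0.6222]]]'

```text
clock: 3.02
tool_pos: [0.5936, -0.1258, 0.13]
orientation: [-180.0, -0.0, 110.0]
force: [-0.3, 0.0, 1.0]
opening: 0.0874
gripper_force: 0.0
```

```bash
python3 - <<'E'
from h import *
s=snap("wrist","w1")
plan([(.588,-.129,.025,105.4)])
print(ctrl.get_obs()["joint_pos"].round(1))
print(proj(s,[(.587,-.129,.04),(.5895,-.1297,.01)]))
E
```

```text
at 3.07 [ 0.5927 -0.1257  0.1284] [-1.799e+02 -1.000e-01  1.095e+02] [-0.4  0.5 -1.2] 0.088
(0.588, -0.129, 0.025, 105.4) -> [-0.16, -0.55, 10.34] turn 4.1 rows>=2.5
[   6.5   18.7  -15.7   -0.   -55.7 -167. ]
[[242.15721646 187.60199133]
 [245.02186245 180.83194733]]
```

View pics/w1.png

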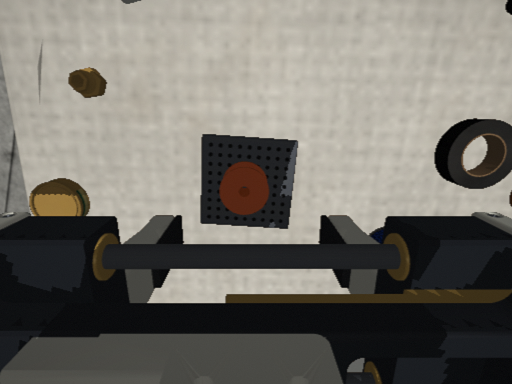

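The wrist view shows the reel at (244,188) between the open fingers, within a pixel or two of the projection, so I can descend.

In the tool's units: 11.3 cm / 50 = 0.226, 10.2 cm / 50 = 0.204, 4 degrees / 90 = 0.0444.

Request:
send_rows --plan '[[[-0.004, -0.012, 0.02, 0, 0, 0.0444], [-0.004, -0.012, 0.06, 0, 0, 0.0444], [-0.004, -0.012, 0.1, 0, 0, 0.0444], [-0.004, -0.012, 0.14, 0, 0, 0.0444], [-0.004, -0.012, 0.174, 0, 0, 0.0444], [-0.004, -0.012, 0.204, 0, 0, 0.0444], [-0.004, -0.012, 0.226, 0, 0, 0.0444], [-0.004, -0.012, 0.226, 0, 0, 0.0444]]]'

```text
clock: 3.73
tool_pos: [0.5874, -0.1298, 0.0155]
orientation: [-179.8, -0.1, 106.4]
force: [-0.5, -1.3, 0.2]
opening: 0.0872
gripper_force: 0.0
```

Request:
send_rows --plan '[[[0, 0, 0, 0, 0, 0], [0, 0, 0, 0, 0, 0], [0, 0, 0, 0, 0, 0], [0, 0, 0, 0, 0, 0], [0, 0, 0, 0, 0, 0], [0, 0, 0, 0, 0, 0], [0, 0, 0, 0, 0, 0], [0, 0, 0, 0, 0, 0]]]' --fingers 0

```text
clock: 4.4
tool_pos: [0.5888, -0.1298, 0.0179]
orientation: [180.0, 0.0, 106.3]
force: [-0.8, 0.2, 4.8]
opening: 0.0472
gripper_force: 30.0
```

```bash
python3 - <<'E'
from h import *
o=ctrl.get_obs();z=o["tool_pos"][2]
plan([(.6158,-.2251,.08,105.4)],(*o["tool_pos"][:2],.08,o["orientation"][2]))
E
```

```text
at 4.4 [ 0.5888 -0.1298  0.0179] [180.    0.  106.3] [-0.8  0.2  4.8] 0.0472
(0.6158, -0.2251, 0.08, 105.4) -> [-9.91, -0.09, -0.0] turn 0.9 rows>=2.4
```

In the tool's units: -9.9 cm / 50 = -0.198, -8 cm / 50 = -0.16, 0.9 degrees / 90 = 0.01.

Request:
send_rows --plan '[[[0, 0, -0.02, 0, 0, 0], [0, 0, -0.06, 0, 0, 0], [0, 0, -0.1, 0, 0, 0], [-0.04, 0, -0.1, 0, 0, 0.01], [-0.1, -0.002, -0.1, 0, 0, 0.01], [-0.16, -0.002, -0.1, 0, 0, 0.01], [-0.198, -0.002, -0.1, 0, 0, 0.01], [-0.198, -0.002, -0.1, 0, 0, 0.01]]]'

```text
clock: 5.07
tool_pos: [0.6161, -0.2282, 0.0676]
orientation: [-180.0, 0.0, 105.3]
force: [0.9, 0.9, -2.2]
opening: 0.0475
gripper_force: 30.0
```

```bash
python3 - <<'E'
from h import *
plan([(.6158,-.2251,.008,105.4)])
a=snap("top","t1"); h=cv2.cvtColor(a["img"],cv2.COLOR_RGB2HSV)
s=snap("wrist","w2")
E
```

```text
at 5.07 [ 0.6161 -0.2282  0.0676] [-180.     0.   105.3] [ 0.9  0.9 -2.2] 0.0475
(0.6158, -0.2251, 0.008, 105.4) -> [0.31, 0.05, 5.96] turn -0.1 rows>=1.4
```

View pics/w2.png

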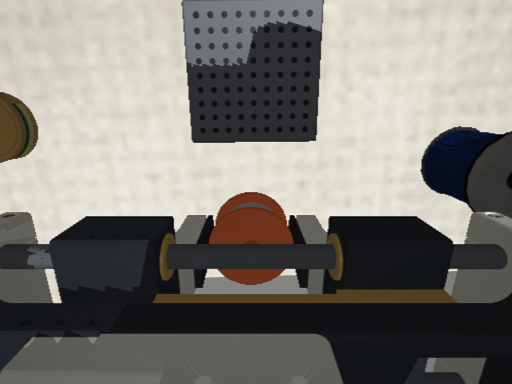

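The wrist view shows the reel held level, and the empty board's right edge running from (192,142) to (316,139).

```bash
python3 - <<'E'
from h import *
s=snap("wrist"); o=ctrl.get_obs()["tool_pos"]; print(o)
w=world(s,[(192.5,142),(316.5,139),(323,0),(182,0)],.01); print("near corners",w, np.hypot(*(w[0]-w[1])))
e=w[1]-w[0]; print("edge yaw",np.degrees(np.arctan2(e[1],e[0])))
t=np.radians(15.4);X=np.array([np.cos(t),np.sin(t)]);Y=np.array([-X[1],X[0]])
m=(w[0]+w[1])/2; print("edge mid",m,"board centre",m+.05*Y,"target",m-.049*Y)
zt=.0676-.0165+.04-.0
print("reel top flange: left/right/bottom px ->",world(s,[(209,245),(294,245)],zt), "tcp proj",proj(s,[(o[0],o[1],zt),(o[0],o[1],zt-.03)]))
a=snap("top");h=cv2.cvtColor(a["img"],cv2.COLOR_RGB2HSV)
m=((a["img"].max(2)<85)&(h[...,1]<80)).astype(np.uint8); m[:160]=0;m[212:]=0;m[:,:272]=0;m[:,328:]=0
cv2.imwrite("pics/t2.png",cv2.resize(a["img"][150:220,250:390,::-1],None,fx=5,fy=5,interpolation=cv2.INTER_CUBIC))
E
```

```text
[ 0.61500396 -0.22495441  0.0673234 ]
near corners [[ 0.55901903 -0.19218987]
 [ 0.653228   -0.16390586]
 [ 0.62605092 -0.07222553]
 [ 0.53177823 -0.09802019]] 0.098363183294968
edge yaw 16.711141571083424
edge mid [ 0.60612352 -0.17804786] board centre [ 0.59284571 -0.12984309] target [ 0.61913577 -0.22528854]
reel top flange: left/right/bottom px -> [[ 0.59377656 -0.23090083]
 [ 0.63911023 -0.21844561]] tcp proj [[248.84642286 244.82100988]
 [249.21493849 222.4072784 ]]
```

View pics/t2.png

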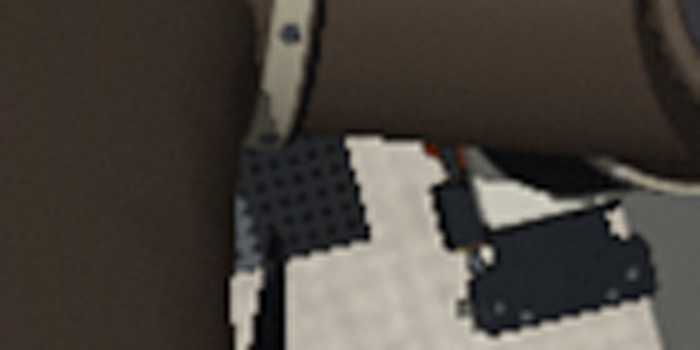

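In the tool's units: 5.95 cm / 50 = 0.119, 5.9 cm / 50 = 0.118.

Request:
send_rows --plan '[[[0, 0.004, 0.03, 0, 0, 0], [0, 0.004, 0.06, 0, 0, 0], [0, 0.004, 0.09, 0, 0, 0], [0, 0.004, 0.106, 0, 0, 0], [0, 0.004, 0.114, 0, 0, 0], [0, 0.004, 0.118, 0, 0, 0], [0, 0.004, 0.119, 0, 0, 0], [0, 0.004, 0.119, 0, 0, 0]]]'

```text
clock: 5.93
tool_pos: [0.618, -0.2244, 0.0087]
orientation: [180.0, 0.0, 105.5]
force: [-0.2, -0.6, -1.3]
opening: 0.0476
gripper_force: 30.0
```

```bash
python3 - <<'E'
from h import *
plan([(.6170,-.2252,.007,105.6)])
E
```

```text
at 5.93 [ 0.618  -0.2244  0.0087] [180.    0.  105.5] [-0.2 -0.6 -1.3] 0.0476
(0.617, -0.2252, 0.007, 105.6) -> [-0.05, -0.12, 0.17] turn -0.1 rows>=0.1
```

In the tool's units: 0.1 cm / 50 = 0.002, 0.05 cm / 50 = 0.001.

Request:
send_rows --plan '[[[0, 0, 0.001, 0, 0, 0], [0, 0, 0.002, 0, 0, 0], [0, 0, 0.002, 0, 0, 0]]]'

```text
clock: 6.18
tool_pos: [0.6181, -0.2246, 0.0079]
orientation: [179.9, 0.0, 105.5]
force: [-0.3, 0.8, 0.9]
opening: 0.0474
gripper_force: 30.0
```

In the tool's units: -10 cm / 50 = -0.2, -6 cm / 50 = -0.12.

Request:
send_rows --plan '[[[0, 0, 0, 0, 0, 0], [0, 0, 0, 0, 0, 0], [0, 0, 0, 0, 0, 0], [0, 0, 0, 0, 0, 0], [0, 0, -0.02, 0, 0, 0], [0, 0, -0.06, 0, 0, 0], [0, 0, -0.12, 0, 0, 0], [0, 0, -0.2, 0, 0, 0]]]' --fingers 1

```text
clock: 6.85
tool_pos: [0.6158, -0.2243, 0.1062]
orientation: [-179.7, -0.1, 105.4]
force: [1.4, 0.6, -0.0]
opening: 0.0867
gripper_force: 0.0
```

```bash
python3 - <<'E'
from h import *
s=snap("wrist","w3")
h=cv2.cvtColor(s["img"],cv2.COLOR_RGB2HSV)
m=((h[...,0]<10)&(h[...,1]>170)&(h[...,2]>60)).astype(np.uint8)
n,l,st,ce=cv2.connectedComponentsWithStats(m)
for i in range(1,n):
    if st[i,4]>200: print(st[i],ce[i],world(s,ce[i],.03))
# back over the fitting with the half-turned wrist
o=ctrl.get_obs()
plan([(.56,-.18,.14,160.4),(.48,-.12,.14,-144.6),(.415,-.0845,.13,-89.6),])
E
```

```text
[ 229  168   50   51 1917] [253.48774126 193.51591028] [[ 0.6193934  -0.22527975]]
at 6.9 [ 0.621  -0.2257  0.1172] [179.6   0.3 105.5] [ 3.5 -0.3  8.1] 0.0873
(0.56, -0.18, 0.14, 160.4) -> [6.04, -4.65, -2.28] turn -54.9 rows>=7.7
(0.48, -0.12, 0.14, -144.6) -> [9.55, 2.97, 0.0] turn -55.0 rows>=7.7
(0.415, -0.0845, 0.13, -89.6) -> [3.24, 6.66, 1.0] turn -55.0 rows>=7.7
```

View pics/w3.png

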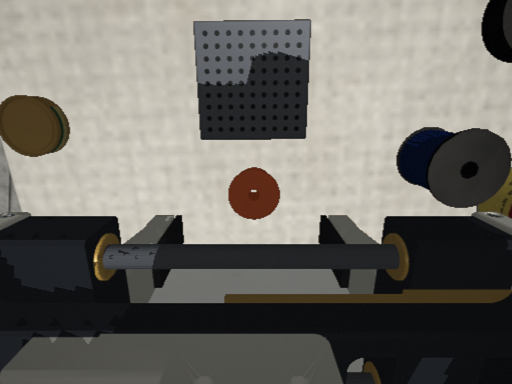

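The wrist view shows the reel upright at (253,193), clear of the board's edge at row 139. Next I turn back and go to the fitting.

In the tool's units: 6 cm / 50 = 0.12, 5.3 cm / 50 = 0.106, -56 degrees / 90 = -0.6222.

Request:
send_rows --plan '[[[0.016, -0.012, -0.01, 0, 0, -0.0778], [0.03, -0.024, -0.02, 0, 0, -0.1556], [0.046, -0.034, -0.03, 0, 0, -0.2333], [0.06, -0.046, -0.04, 0, 0, -0.3111], [0.076, -0.058, -0.046, 0, 0, -0.3889], [0.09, -0.07, -0.046, 0, 0, -0.4667], [0.106, -0.082, -0.046, 0, 0, -0.5444], [0.12, -0.094, -0.046, 0, 0, -0.6222]]]'

```text
clock: 7.57
tool_pos: [0.5561, -0.1789, 0.131]
orientation: [180.0, 0.1, 161.8]
force: [0.7, 0.2, -0.1]
opening: 0.0875
gripper_force: 0.0
```

In the tool's units: 9.6 cm / 50 = 0.192, 8.4 cm / 50 = 0.168, -56 degrees / 90 = -0.6222.

Request:
send_rows --plan '[[[0.024, 0.008, 0, 0, 0, -0.0778], [0.048, 0.014, 0, 0, 0, -0.1556], [0.072, 0.022, 0, 0, 0, -0.2333], [0.096, 0.03, 0, 0, 0, -0.3111], [0.12, 0.038, 0, 0, 0, -0.3889], [0.144, 0.044, 0, 0, 0, -0.4667], [0.168, 0.052, 0, 0, 0, -0.5444], [0.192, 0.06, 0, 0, 0, -0.6222]]]'

```text
clock: 8.23
tool_pos: [0.4745, -0.1199, 0.1308]
orientation: [-180.0, 0.1, -142.2]
force: [0.3, -0.8, 0.9]
opening: 0.0875
gripper_force: 0.0
```

In the tool's units: 6.7 cm / 50 = 0.134, 5.8 cm / 50 = 0.116, -56 degrees / 90 = -0.6222.

Request:
send_rows --plan '[[[0.008, 0.016, 0, 0, 0, -0.0778], [0.016, 0.034, 0, 0, 0, -0.1556], [0.024, 0.05, 0, 0, 0, -0.2333], [0.032, 0.066, 0, 0, 0, -0.3111], [0.04, 0.084, 0, 0, 0, -0.3889], [0.048, 0.1, 0, 0, 0, -0.4667], [0.056, 0.116, 0, 0, 0, -0.5444], [0.064, 0.134, 0, 0, 0, -0.6222]]]'

```text
clock: 8.9
tool_pos: [0.4086, -0.0863, 0.1308]
orientation: [-179.9, 0.0, -86.2]
force: [0.1, 0.2, -0.0]
opening: 0.0877
gripper_force: 0.0
```

```bash
python3 - <<'E'
from h import *
s=snap("wrist"); print(ctrl.get_obs()["joint_pos"].round(1))
plan([(.415,-.0845,.004,-75)])
p=proj(s,[(.415,-.0845,.02)])[0]; print(p)
u,v=int(p[0]),int(p[1]); c=s["img"][max(v-55,0):v+55,u-75:u+75,::-1]
print(u-75,max(v-55,0)); cv2.imwrite("pics/w4.png",cv2.resize(c,None,fx=5,fy=5,interpolation=cv2.INTER_CUBIC))
E
```

```text
[ 15.5   0.8 -38.2  -0.  -51.  -11.2]
at 8.95 [ 0.407  -0.0861  0.1307] [-180.     0.   -85.7] [-2.1 -0.5  0. ] 0.0877
(0.415, -0.0845, 0.004, -75) -> [-0.1, -0.81, 12.67] turn -10.7 rows>=3.0
[245.95046    184.06535707]
170 129
```

View pics/w4.png

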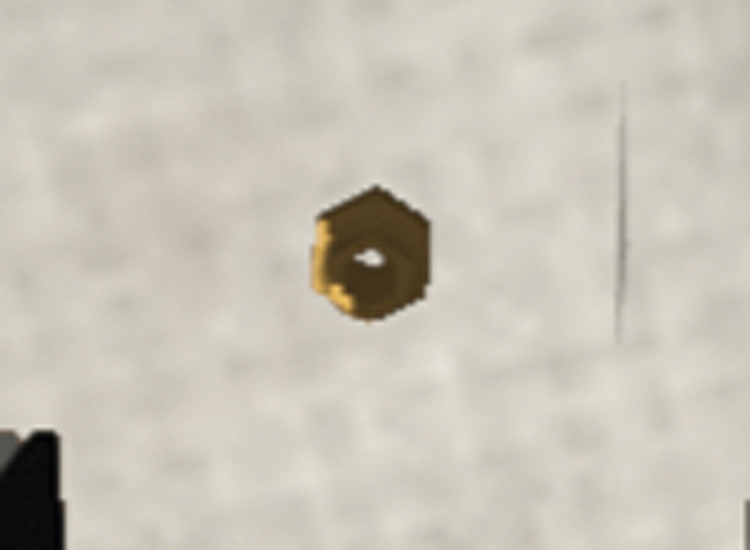

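The hexagon sits at about (244,180) in the full picture, with its flats nearly vertical, so it lies about 3° from being square to the fingers.

```bash
python3 - <<'E'
from h import *
s=snap("wrist"); w=world(s,[(244.3,180)],.01)[0]; print(w, world(s,[(244.3,180)],.02)[0])
plan([(*w,.004,-88.8)])
E
```

```text
[ 0.41536116 -0.08566974] [ 0.41530971 -0.08840469]
at 9.0 [ 0.408  -0.0862  0.1308] [-179.9    0.   -86.4] [0.3 0.2 0.2] 0.0879
(np.float64(0.41536116294948927), np.float64(-0.08566974283409014), 0.004, -88.8) -> [-0.0, -0.74, 12.68] turn 2.4 rows>=3.0
```

In the tool's units: 12.6 cm / 50 = 0.252, 11.6 cm / 50 = 0.232, 3 degrees / 90 = 0.0333.

Request:
send_rows --plan '[[[0, -0.014, 0.02, 0, 0, 0.0333], [0, -0.014, 0.06, 0, 0, 0.0333], [0, -0.014, 0.11, 0, 0, 0.0333], [0, -0.014, 0.16, 0, 0, 0.0333], [0, -0.014, 0.2, 0, 0, 0.0333], [0, -0.014, 0.232, 0, 0, 0.0333], [0, -0.014, 0.252, 0, 0, 0.0333], [0, -0.014, 0.252, 0, 0, 0.0333]]]'

```text
clock: 9.67
tool_pos: [0.415, -0.0864, 0.0025]
orientation: [179.8, -0.0, -89.8]
force: [0.1, 0.1, -0.1]
opening: 0.0875
gripper_force: 0.0
```

Request:
send_rows --plan '[[[0, 0, 0, 0, 0, 0], [0, 0, 0, 0, 0, 0], [0, 0, 0, 0, 0, 0], [0, 0, 0, 0, 0, 0], [0, 0, 0, 0, 0, 0], [0, 0, 0, 0, 0, 0], [0, 0, 0, 0, 0, 0], [0, 0, 0, 0, 0, 0]]]' --fingers 0

```text
clock: 10.33
tool_pos: [0.4157, -0.086, 0.0042]
orientation: [-180.0, 0.0, -89.6]
force: [-0.4, -0.7, -0.4]
opening: 0.0397
gripper_force: 0.0
```

In the tool's units: -6 cm / 50 = -0.12, -5 cm / 50 = -0.1.

Request:
send_rows --plan '[[[0, 0, 0, 0, 0, 0], [0, 0, 0, 0, 0, 0], [0, 0, -0.01, 0, 0, 0], [0, 0, -0.03, 0, 0, 0], [0, 0, -0.06, 0, 0, 0], [0, 0, -0.1, 0, 0, 0], [0, 0, -0.12, 0, 0, 0], [0, 0, -0.12, 0, 0, 0]]]'

```text
clock: 11.0
tool_pos: [0.4172, -0.0858, 0.0664]
orientation: [-179.8, 0.0, -89.5]
force: [0.2, 0.0, -0.3]
opening: 0.0236
gripper_force: 30.0
```

```bash
python3 - <<'E'
from h import *
plan([(.5905,-.1297,.065,-74.4)])
E
```

```text
at 11.0 [ 0.4172 -0.0858  0.0664] [-179.8    0.   -89.5] [ 0.2  0.  -0.3] 0.0236
(0.5905, -0.1297, 0.065, -74.4) -> [4.53, -17.3, 0.14] turn -15.1 rows>=4.3
```

The fingers finished closing just as the lift began, so the fitting may be held a few millimetres low. I'll check its height over the board.

In the tool's units: -17.3 cm / 50 = -0.346, -16.5 cm / 50 = -0.33, -15 degrees / 90 = -0.1667.

Request:
send_rows --plan '[[[0.012, -0.044, 0, 0, 0, -0.0333], [0.026, -0.1, 0, 0, 0, -0.0667], [0.044, -0.17, 0, 0, 0, -0.1], [0.06, -0.24, 0, 0, 0, -0.1333], [0.076, -0.292, 0, 0, 0, -0.1667], [0.086, -0.33, 0, 0, 0, -0.1667], [0.09, -0.346, 0, 0, 0, -0.1667], [0.09, -0.346, 0, 0, 0, -0.1667]]]'

```text
clock: 11.67
tool_pos: [0.5898, -0.1301, 0.0627]
orientation: [179.9, 0.0, -74.6]
force: [0.5, -0.2, -0.2]
opening: 0.0237
gripper_force: 30.0
```

```bash
python3 - <<'E'
from h import *
plan([(.5905,-.1297,.018,-74.4)])
s=snap("wrist"); b=snap("scene"); o=ctrl.get_obs()["tool_pos"]
p=proj(b,[o,o-[0,0,.0]]); print(p, proj(b,[(o[0],o[1],.06),(o[0],o[1],.04)]))
u,v=p[0].astype(int)
A=cv2.resize(b["img"][v-40:v+40,u-50:u+50,::-1],(500,400),interpolation=cv2.INTER_CUBIC)
B=s["img"][60:260,130:380,::-1]; B=cv2.resize(B,(500,400))[:, 100:400]
print(u-50,v-40); cv2.imwrite("pics/w5.png",np.hstack([A,B]))
E
```

```text
at 11.67 [ 0.5898 -0.1301  0.0627] [179.9   0.  -74.6] [ 0.5 -0.2 -0.2] 0.0237
(0.5905, -0.1297, 0.018, -74.4) -> [-0.02, -0.07, 4.47] turn -0.2 rows>=1.1
[[296.18950042 162.4938085 ]
 [296.18950042 162.4938085 ]] [[296.05662196 163.60504145]
 [295.21974897 170.60362388]]
246 122
```

View pics/w5.png

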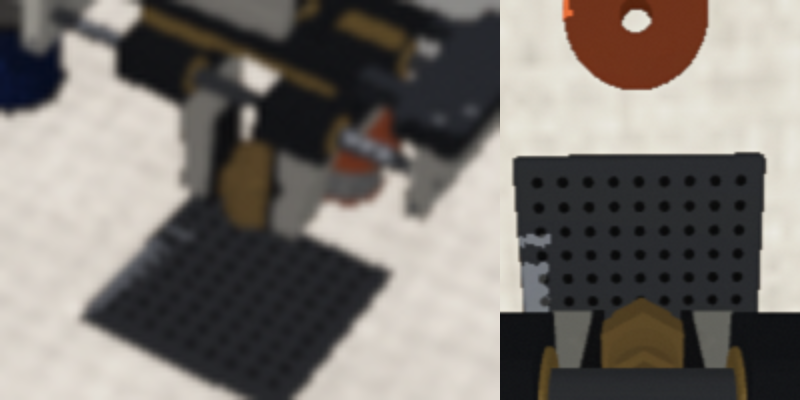

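The fitting is held upright over the board, with its foot about 4 to 7 mm below the fingertips. I'll lower it in small steps until it touches.

In the tool's units: 4 cm / 50 = 0.08, 3.9 cm / 50 = 0.078.

Request:
send_rows --plan '[[[0, -0.001, 0.02, 0, 0, 0], [0, -0.001, 0.04, 0, 0, 0], [0, -0.001, 0.06, 0, 0, 0], [0, -0.001, 0.072, 0, 0, 0], [0, -0.001, 0.078, 0, 0, 0], [0, -0.001, 0.08, 0, 0, 0], [0, -0.001, 0.08, 0, 0, 0], [0, -0.001, 0.08, 0, 0, 0]]]'

```text
clock: 12.43
tool_pos: [0.5897, -0.1296, 0.0243]
orientation: [-180.0, -0.0, -74.6]
force: [-0.4, 0.2, -0.1]
opening: 0.0236
gripper_force: 30.0
```

In the tool's units: 0.2 cm / 50 = 0.004, 0.1 cm / 50 = 0.002.

Request:
send_rows --plan '[[[0, 0, 0.002, 0, 0, 0], [0, 0, 0.004, 0, 0, 0], [0, 0, 0.004, 0, 0, 0]]]'

```text
clock: 12.68
tool_pos: [0.5895, -0.1296, 0.0221]
orientation: [-180.0, -0.0, -74.6]
force: [0.2, 0.3, -0.6]
opening: 0.0236
gripper_force: 30.0
```

In the tool's units: 0.1 cm / 50 = 0.002, 0.05 cm / 50 = 0.001.

Request:
send_rows --plan '[[[0, 0, 0.001, 0, 0, 0], [0, 0, 0.002, 0, 0, 0], [0, 0, 0.002, 0, 0, 0]]]'

```text
clock: 12.93
tool_pos: [0.5895, -0.1296, 0.021]
orientation: [180.0, 0.0, -74.6]
force: [0.7, 0.5, -1.0]
opening: 0.0233
gripper_force: 30.0
```

In the tool's units: 0.1 cm / 50 = 0.002, 0.05 cm / 50 = 0.001.

Request:
send_rows --plan '[[[0, 0, 0.001, 0, 0, 0], [0, 0, 0.002, 0, 0, 0], [0, 0, 0.002, 0, 0, 0]]]'

```text
clock: 13.18
tool_pos: [0.5894, -0.1295, 0.0199]
orientation: [180.0, 0.0, -74.6]
force: [0.3, 0.8, -1.0]
opening: 0.0238
gripper_force: 30.0
```

In the tool's units: 0.1 cm / 50 = 0.002, 0.05 cm / 50 = 0.001.

Request:
send_rows --plan '[[[0, 0, 0.001, 0, 0, 0], [0, 0, 0.002, 0, 0, 0], [0, 0, 0.002, 0, 0, 0]]]'

```text
clock: 13.43
tool_pos: [0.5894, -0.1296, 0.0189]
orientation: [180.0, 0.0, -74.6]
force: [-0.2, -0.5, -1.7]
opening: 0.0237
gripper_force: 30.0
```

In the tool's units: 0.1 cm / 50 = 0.002, 0.05 cm / 50 = 0.001.

Request:
send_rows --plan '[[[0, 0, 0.001, 0, 0, 0], [0, 0, 0.002, 0, 0, 0], [0, 0, 0.002, 0, 0, 0]]]'

```text
clock: 13.68
tool_pos: [0.5894, -0.1296, 0.0179]
orientation: [180.0, 0.0, -74.6]
force: [-0.0, 0.4, -0.8]
opening: 0.0238
gripper_force: 30.0
```

In the tool's units: 0.1 cm / 50 = 0.002, 0.05 cm / 50 = 0.001.

Request:
send_rows --plan '[[[0, 0, 0.001, 0, 0, 0], [0, 0, 0.002, 0, 0, 0], [0, 0, 0.002, 0, 0, 0]]]'

```text
clock: 13.93
tool_pos: [0.5894, -0.1296, 0.017]
orientation: [180.0, 0.0, -74.6]
force: [-0.9, 0.2, -1.3]
opening: 0.0237
gripper_force: 30.0
```

In the tool's units: 0.1 cm / 50 = 0.002, 0.05 cm / 50 = 0.001.

Request:
send_rows --plan '[[[0, 0, 0.001, 0, 0, 0], [0, 0, 0.002, 0, 0, 0], [0, 0, 0.002, 0, 0, 0]]]'

```text
clock: 14.18
tool_pos: [0.5894, -0.1296, 0.016]
orientation: [180.0, 0.0, -74.6]
force: [0.3, -0.3, 0.1]
opening: 0.0237
gripper_force: 30.0
```

In the tool's units: 0.1 cm / 50 = 0.002, 0.05 cm / 50 = 0.001.

Request:
send_rows --plan '[[[0, 0, 0.001, 0, 0, 0], [0, 0, 0.002, 0, 0, 0], [0, 0, 0.002, 0, 0, 0]]]'

```text
clock: 14.43
tool_pos: [0.5894, -0.1296, 0.0149]
orientation: [180.0, 0.0, -74.6]
force: [0.5, -0.3, -0.2]
opening: 0.0236
gripper_force: 30.0
```

In the tool's units: 0.05 cm / 50 = 0.001, 0.02 cm / 50 = 0.0004.

Request:
send_rows --plan '[[[0, 0, 0.0004, 0, 0, 0], [0, 0, 0.001, 0, 0, 0], [0, 0, 0.001, 0, 0, 0]]]'

```text
clock: 14.68
tool_pos: [0.5895, -0.1296, 0.0148]
orientation: [-180.0, -0.0, -74.6]
force: [-1.3, 1.2, 2.3]
opening: 0.0239
gripper_force: 30.0
```

In the tool's units: -7 cm / 50 = -0.14, -4 cm / 50 = -0.08.

Request:
send_rows --plan '[[[0, 0, 0, 0, 0, 0], [0, 0, 0, 0, 0, 0], [0, 0, 0, 0, 0, 0], [0, 0, 0, 0, 0, 0], [0, 0, 0, 0, 0, 0], [0, 0, -0.03, 0, 0, 0], [0, 0, -0.08, 0, 0, 0], [0, 0, -0.14, 0, 0, 0]]]' --fingers 1

```text
clock: 15.35
tool_pos: [0.588, -0.1296, 0.0836]
orientation: [179.8, 0.1, -74.6]
force: [0.5, -0.3, 0.3]
opening: 0.0717
gripper_force: 0.0
```

In the tool's units: -3 cm / 50 = -0.06, -2 cm / 50 = -0.04.

Request:
send_rows --plan '[[[0, 0, -0.04, 0, 0, 0], [0, 0, -0.06, 0, 0, 0], [0, 0, -0.06, 0, 0, 0], [0, 0, -0.06, 0, 0, 0]]]'

```text
clock: 15.68
tool_pos: [0.5894, -0.1294, 0.1145]
orientation: [-180.0, 0.0, -74.6]
force: [-0.2, -0.5, 0.0]
opening: 0.0872
gripper_force: 0.0
```

```bash
python3 - <<'E'
from h import *
s=snap("wrist","w6")
plan([(.4075,-.2165,.115,-74.6)])
A=cv2.resize(s["img"][:,100:400,::-1],(460,590)); cv2.imwrite("pics/w6.png",A)
print(proj(s,[(.5895,-.1296,.01),(.5895,-.1296,.044)]))
E
```

```text
at 15.73 [ 0.5888 -0.1295  0.1136] [179.9   0.  -74.6] [-0.3  0.6 -0.3] 0.0875
(0.4075, -0.2165, 0.115, -74.6) -> [3.57, 19.79, -0.14] turn 0.0 rows>=4.8
[[251.92895603 184.5077985 ]
 [252.07248511 195.13290805]]
```

View pics/w6.png

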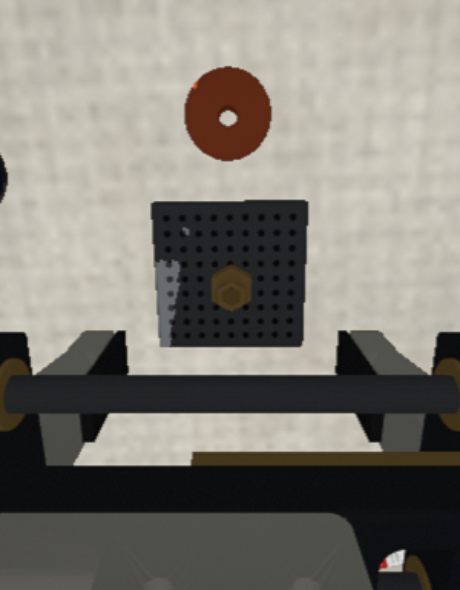

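The wrist view shows the fitting upright at about (231,285) on the board, whose corners are at (152,205), (307,203), (302,346) and (160,346). The reel stands at (228,114). I'll check both in board coordinates.

```bash
python3 - <<'E'
from h import *
s=snap("wrist")
f=lambda p:(np.array(p,float)+.5)/[460/300,590/384]-.5+[100,0]
c=world(s,f([(152,205),(307,203),(302,346),(160,346)]),.01); print(c.round(4),c.mean(0).round(4))
e=c-np.roll(c,-1,0);print(np.hypot(*e.T).round(4),np.degrees(np.arctan2(e[:,1],e[:,0])).round(1))
print("fit",world(s,f([(231.5,285)]),.02).round(4),"top",world(s,f([(231,294)]),.044).round(4))
print("reel",world(s,f([(228,113.5)]),.03).round(4))
E
```

```text
[[ 0.6513 -0.1656]
 [ 0.5584 -0.1925]
 [ 0.5312 -0.0995]
 [ 0.6255 -0.0736]] [ 0.5916 -0.1328]
[0.0967 0.0969 0.0978 0.0956] [  16.1  -73.7 -164.6  105.6]
fit [[ 0.5905 -0.1316]] top [[ 0.5912 -0.1331]]
reel [[ 0.6188 -0.2273]]
```

In the tool's units: 19.8 cm / 50 = 0.396, 18.5 cm / 50 = 0.37.

Request:
send_rows --plan '[[[0.01, 0.052, 0, 0, 0, 0], [0.022, 0.12, 0, 0, 0, 0], [0.034, 0.19, 0, 0, 0, 0], [0.046, 0.26, 0, 0, 0, 0], [0.058, 0.32, 0, 0, 0, 0], [0.068, 0.37, 0, 0, 0, 0], [0.072, 0.396, 0, 0, 0, 0], [0.072, 0.396, 0, 0, 0, 0]]]'

```text
clock: 16.45
tool_pos: [0.4052, -0.2175, 0.1136]
orientation: [179.9, 0.1, -74.7]
force: [0.5, -1.1, -0.8]
opening: 0.0876
gripper_force: 0.0
```

```bash
python3 - <<'E'
from h import *
s=snap("wrist","w7")
h=cv2.cvtColor(s["img"],cv2.COLOR_RGB2HSV)
m=((abs(h[...,0].astype(int)-19)<7)&(h[...,1]>120)&(h[...,2]>40)).astype(np.uint8)
n,l,st,ce=cv2.connectedComponentsWithStats(m)
for i in range(1,n):
    if st[i,4]>300: print(st[i],ce[i].round(1),world(s,ce[i],.022).round(4))
print(proj(s,[(.4075,-.2165,.022)]))
plan([(.4075,-.2165,.004,-74.6)])
E
```

```text
[ 222  155   54   53 2236] [249.  181.3] [[ 0.4096 -0.2236]]
[ 92 233  27  48 609] [102.4 256.5] [[ 0.5357 -0.1047]]
[384 233  26  48 623] [399.2 256.7] [[ 0.2365 -0.186 ]]
[ 226  289  286   14 2838] [381.7 297.1] [[ 0.2343 -0.1346]]
[[249.17186774 188.68250375]]
at 16.5 [ 0.4072 -0.2173  0.114 ] [179.9   0.  -74.6] [-0.1  0.7  0.7] 0.0874
(0.4075, -0.2165, 0.004, -74.6) -> [-0.07, -0.05, 11.0] turn -0.0 rows>=2.6
```

In the tool's units: 11 cm / 50 = 0.22, 10.2 cm / 50 = 0.204.

Request:
send_rows --plan '[[[0.006, 0, 0.02, 0, 0, 0], [0.006, 0, 0.06, 0, 0, 0], [0.006, 0, 0.1, 0, 0, 0], [0.006, 0, 0.14, 0, 0, 0], [0.006, 0, 0.18, 0, 0, 0], [0.006, 0, 0.204, 0, 0, 0], [0.006, 0, 0.22, 0, 0, 0], [0.006, 0, 0.22, 0, 0, 0]]]'

```text
clock: 17.17
tool_pos: [0.4087, -0.2194, 0.0026]
orientation: [179.8, 0.1, -74.5]
force: [0.5, -0.6, 0.3]
opening: 0.088
gripper_force: 0.0
```

Request:
send_rows --plan '[[[0, 0, 0, 0, 0, 0], [0, 0, 0, 0, 0, 0], [0, 0, 0, 0, 0, 0], [0, 0, 0, 0, 0, 0], [0, 0, 0, 0, 0, 0], [0, 0, 0, 0, 0, 0], [0, 0, 0, 0, 0, 0], [0, 0, 0, 0, 0, 0]]]' --fingers 0

```text
clock: 17.83
tool_pos: [0.4092, -0.22, 0.005]
orientation: [-180.0, -0.0, -74.6]
force: [-1.3, -0.1, 6.5]
opening: 0.0534
gripper_force: 30.0
```

```bash
python3 - <<'E'
from h import *
t=np.radians(15.6);X=np.array([np.cos(t),np.sin(t)]);Y=np.array([-X[1],X[0]]);B=np.array([.5905,-.1303])
print(B+.102*Y,B+.093*X)
o=ctrl.get_obs();p=o["tool_pos"]
plan([(p[0]-.02,p[1]+.06,.075,-74.5),(.47,-.02,.075,-74.5),(*(B+.102*Y),.075,-74.4)],(*p[:2],.075,o["orientation"][2]))
E
```

```text
[ 0.56307018 -0.03205742] [ 0.68007412 -0.10529046]
at 17.83 [ 0.4092 -0.22    0.005 ] [-180.    -0.   -74.6] [-1.3 -0.1  6.5] 0.0534
(np.float64(0.3891865794479974), np.float64(-0.15995253904475581), 0.075, -74.5) -> [-6.32, 0.33, 0.0] turn -0.1 rows>=1.5
(0.47, -0.02, 0.075, -74.5) -> [-11.33, -11.53, -0.0] turn -0.0 rows>=3.9
(np.float64(0.5630701782972429), np.float64(-0.03205741818663886), 0.075, -74.4) -> [3.65, -8.65, -0.0] turn -0.1 rows>=2.3
```

In the tool's units: -12 cm / 50 = -0.24, -6.5 cm / 50 = -0.13.

Request:
send_rows --plan '[[[0, 0, -0.014, 0, 0, 0], [0, 0, -0.044, 0, 0, 0], [0, 0, -0.09, 0, 0, 0], [-0.02, -0.028, -0.13, 0, 0, 0], [-0.05, -0.07, -0.14, 0, 0, 0], [-0.09, -0.126, -0.14, 0, 0, 0], [-0.13, -0.184, -0.14, 0, 0, 0], [-0.17, -0.24, -0.14, 0, 0, 0]]]'

```text
clock: 18.5
tool_pos: [0.503, -0.1048, 0.0755]
orientation: [-179.9, -0.0, -74.6]
force: [0.4, -1.3, -0.4]
opening: 0.0535
gripper_force: 30.0
```

In the tool's units: -7.8 cm / 50 = -0.156, -7.1 cm / 50 = -0.142.

Request:
send_rows --plan '[[[-0.04, -0.058, 0, 0, 0, 0], [-0.076, -0.106, 0, 0, 0, 0], [-0.1, -0.142, 0, 0, 0, 0], [-0.11, -0.156, 0, 0, 0, 0], [-0.11, -0.156, 0, 0, 0, 0], [-0.11, -0.156, 0, 0, 0, 0]]]'

```text
clock: 19.0
tool_pos: [0.5619, -0.0323, 0.0743]
orientation: [179.9, 0.0, -74.5]
force: [0.4, -0.4, -1.2]
opening: 0.0535
gripper_force: 30.0
```

```bash
python3 - <<'E'
from h import *
plan([(.5631,-.0321,.0048,-74.4)])
s=snap("wrist","w8"); cv2.imwrite("pics/w8.png",s["img"][:330,:,::-1])
print(proj(s,[(.563,-.032,.09)]))
E
```

```text
at 19.0 [ 0.5619 -0.0323  0.0743] [179.9   0.  -74.5] [ 0.4 -0.4 -1.2] 0.0535
(0.5631, -0.0321, 0.0048, -74.4) -> [0.01, -0.12, 6.95] turn -0.1 rows>=1.7
[[250.98705465 241.99967307]]
```

View pics/w8.png

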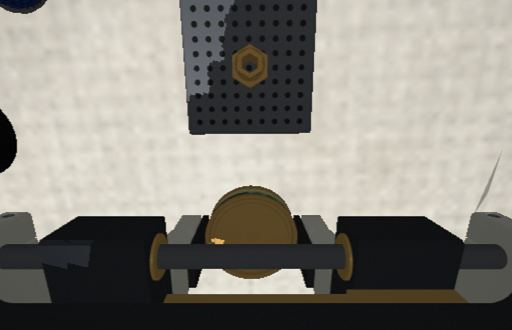

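The tin hangs level at (251,235), and the board's left edge runs from (190,133) to (310,131). I'll compare the two within this same picture.

```bash
python3 - <<'E'
from h import *
s=snap("wrist")
w=world(s,[(190,133),(311,131.5)],.01);m=w.mean(0);t=np.radians(15.6);X=np.array([np.cos(t),np.sin(t)]);Y=np.array([-X[1],X[0]])
print(w,np.hypot(*(w[0]-w[1])))
h=cv2.cvtColor(s["img"],cv2.COLOR_RGB2HSV)
k=((abs(h[...,0].astype(int)-19)<9)&(h[...,1]>110)&(h[...,2]>30)).astype(np.uint8);k[:170]=0
ys,xs=np.nonzero(k[:,230:272]);print("rows",ys.min(),ys.max())
for p in [(251.5,235),(251.5,238)]:
    c=world(s,[p],.0915)[0];d=c-m;print(p,c,"along edge",d@X,"out",d@Y)
print(world(s,[(251.5,279)],.0915))
E
```

```text
[[ 0.62500861 -0.07275565]
 [ 0.53056407 -0.10002745]] 0.09830321867548074
rows 186 302
(251.5, 235) [ 0.56377212 -0.03761408] along edge -0.00038074482736334334 out 0.050749335769724686
(251.5, 238) [ 0.56326482 -0.0357794 ] along edge -0.0003759752623776671 out 0.05265285579044026
[[ 0.55596581 -0.0093821 ]]
```

In the tool's units: 6.85 cm / 50 = 0.137, -0.05 cm / 50 = -0.001.

Request:
send_rows --plan '[[[0, -0.001, 0.04, 0, 0, 0], [0, -0.001, 0.08, 0, 0, 0], [0, -0.001, 0.11, 0, 0, 0], [0, -0.001, 0.126, 0, 0, 0], [0, -0.001, 0.134, 0, 0, 0], [0, -0.001, 0.136, 0, 0, 0], [0, -0.001, 0.137, 0, 0, 0], [0, -0.001, 0.137, 0, 0, 0]]]'

```text
clock: 19.77
tool_pos: [0.5636, -0.0321, 0.0069]
orientation: [-179.9, -0.0, -74.6]
force: [-0.4, -0.4, -1.4]
opening: 0.0534
gripper_force: 30.0
```

In the tool's units: 0.06 cm / 50 = 0.0012, 0.03 cm / 50 = 0.0006.

Request:
send_rows --plan '[[[0, 0, 0.0006, 0, 0, 0], [0, 0, 0.0012, 0, 0, 0], [0, 0, 0.0012, 0, 0, 0]]]'

```text
clock: 20.02
tool_pos: [0.5633, -0.032, 0.0059]
orientation: [-180.0, -0.0, -74.6]
force: [0.5, 0.4, -1.0]
opening: 0.0531
gripper_force: 30.0
```

In the tool's units: 0.1 cm / 50 = 0.002, 0.05 cm / 50 = 0.001.

Request:
send_rows --plan '[[[0, 0, 0.001, 0, 0, 0], [0, 0, 0.002, 0, 0, 0], [0, 0, 0.002, 0, 0, 0]]]'

```text
clock: 20.27
tool_pos: [0.5633, -0.032, 0.0051]
orientation: [-180.0, -0.0, -74.5]
force: [-1.2, 0.7, 4.9]
opening: 0.0532
gripper_force: 30.0
```

Request:
send_rows --plan '[[[0, 0, 0, 0, 0, 0], [0, 0, 0, 0, 0, 0], [0, 0, 0, 0, 0, 0], [0, 0, 0, 0, 0, 0], [0, 0, -0.01, 0, 0, 0], [0, 0, -0.04, 0, 0, 0], [0, 0, -0.1, 0, 0, 0], [0, 0, -0.16, 0, 0, 0]]]' --fingers 1

```text
clock: 20.93
tool_pos: [0.5621, -0.0324, 0.0847]
orientation: [179.8, -0.0, -74.6]
force: [1.3, 1.3, 0.7]
opening: 0.0876
gripper_force: 0.0
```

In the tool's units: -4 cm / 50 = -0.08, -2 cm / 50 = -0.04.

Request:
send_rows --plan '[[[0, 0, -0.04, 0, 0, 0], [0, 0, -0.08, 0, 0, 0], [0, 0, -0.08, 0, 0, 0], [0, 0, -0.08, 0, 0, 0]]]'

```text
clock: 21.27
tool_pos: [0.5638, -0.0319, 0.1261]
orientation: [-179.8, 0.0, -74.6]
force: [-0.5, -0.4, -0.4]
opening: 0.088
gripper_force: 0.0
```

```bash
python3 - <<'E'
from h import *
plan([(.50,-.004,.127,-125),(.4265,.0245,.127,-147)])
s=snap("wrist")
h=cv2.cvtColor(s["img"],cv2.COLOR_RGB2HSV)
m=((abs(h[...,0].astype(int)-19)<9)&(h[...,1]>110)&(h[...,2]>40)).astype(np.uint8)
n,l,st,ce=cv2.connectedComponentsWithStats(m)
for i in range(1,n):
    if st[i,4]>150: print(st[i],ce[i].round(1),world(s,ce[i],.022).round(4))
E
```

```text
at 21.27 [ 0.5638 -0.0319  0.1261] [-179.8    0.   -74.6] [-0.5 -0.4 -0.4] 0.088
(0.5, -0.004, 0.127, -125) -> [-4.39, 5.41, -0.09] turn 50.4 rows>=7.0
(0.4265, 0.0245, 0.127, -147) -> [1.88, 7.66, 0.0] turn 22 rows>=3.1
[239  58  28  34 635] [252.2  74.5] [[ 0.5917 -0.132 ]]
[ 226  157   52   50 2056] [251.5 181.4] [[ 0.5655 -0.0351]]
[ 92 233  27  47 607] [102.4 256.5] [[0.7005 0.0911]]
[384 233  26  47 608] [399.2 256.5] [[0.3869 0.0039]]
[ 226  290  286   13 2803] [382.1 297.1] [[0.384  0.0578]]
[364 362  18  22 175] [372.7 371.5] [[0.3513 0.1644]]
```

In the tool's units: 5.4 cm / 50 = 0.108, 5 cm / 50 = 0.1, 50 degrees / 90 = 0.5556.

Request:
send_rows --plan '[[[-0.012, 0.014, 0, 0, 0, 0.0667], [-0.024, 0.028, 0, 0, 0, 0.1444], [-0.036, 0.044, 0, 0, 0, 0.2222], [-0.048, 0.058, 0, 0, 0, 0.3], [-0.06, 0.072, 0, 0, 0, 0.3778], [-0.072, 0.088, 0, 0, 0, 0.4556], [-0.082, 0.1, 0, 0, 0, 0.5222], [-0.088, 0.108, 0, 0, 0, 0.5556]]]'

```text
clock: 21.98
tool_pos: [0.4978, -0.0041, 0.1233]
orientation: [179.9, -0.1, -124.9]
force: [-0.1, -0.2, -1.0]
opening: 0.0875
gripper_force: 0.0
```

In the tool's units: 7.7 cm / 50 = 0.154, 7.4 cm / 50 = 0.148, 22 degrees / 90 = 0.2444.

Request:
send_rows --plan '[[[0.008, 0.03, 0, 0, 0, 0.0556], [0.016, 0.064, 0, 0, 0, 0.1111], [0.024, 0.1, 0, 0, 0, 0.1667], [0.032, 0.13, 0, 0, 0, 0.2111], [0.036, 0.148, 0, 0, 0, 0.2444], [0.038, 0.154, 0, 0, 0, 0.2444], [0.038, 0.154, 0, 0, 0, 0.2444]]]'

```text
clock: 22.57
tool_pos: [0.4243, 0.0239, 0.124]
orientation: [180.0, -0.1, -146.4]
force: [-0.2, -1.1, -0.1]
opening: 0.0878
gripper_force: 0.0
```

```bash
python3 - <<'E'
from h import *
print(ctrl.get_obs()["joint_pos"].round(1))
plan([(.4265,.0245,.006,-147)])
s=snap("wrist","w9"); cv2.imwrite("pics/w9.png",cv2.resize(s["img"][120:270,130:380,::-1],None,fx=3,fy=3,interpolation=cv2.INTER_CUBIC))
print(proj(s,[(.4265,.0245,.029)]))
E
```

```text
[ 30.    2.3 -37.6  -0.  -50.1 -86.5]
at 22.57 [0.4243 0.0239 0.124 ] [ 1.800e+02 -1.000e-01 -1.464e+02] [-0.2 -1.1 -0.1] 0.0878
(0.4265, 0.0245, 0.006, -147) -> [-0.21, -0.07, 11.8] turn 0.6 rows>=2.8
[[251.34941201 187.84466689]]
```

View pics/w9.png

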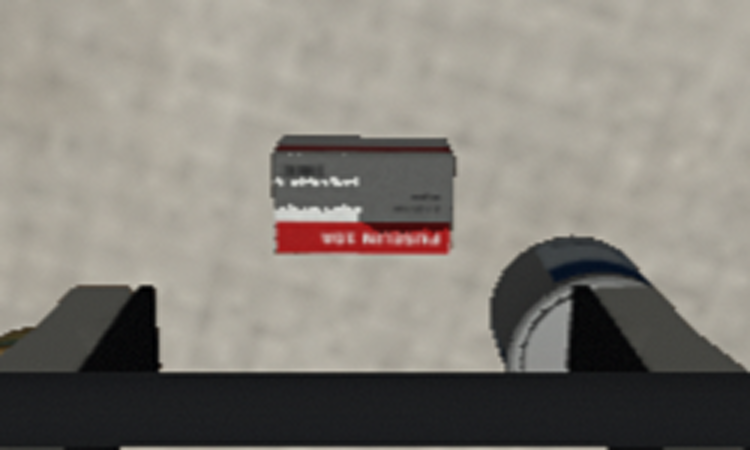

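The carton's top face is centred at (251,188) and squared to the fingers, matching the projection. The putty tin is right of it, clear of the finger's path.

Request:
send_rows --plan '[[[-0.004, -0.002, 0.02, 0, 0, 0], [-0.004, -0.002, 0.06, 0, 0, 0], [-0.004, -0.002, 0.11, 0, 0, 0], [-0.004, -0.002, 0.16, 0, 0, 0], [-0.004, -0.002, 0.2, 0, 0, 0], [-0.004, -0.002, 0.224, 0, 0, 0], [-0.004, -0.002, 0.236, 0, 0, 0], [-0.004, -0.002, 0.236, 0, 0, 0]]]'

```text
clock: 23.28
tool_pos: [0.427, 0.0236, 0.005]
orientation: [180.0, -0.2, -146.5]
force: [-0.1, -0.9, 0.5]
opening: 0.0875
gripper_force: 0.0
```

Request:
send_rows --plan '[[[0, 0, 0, 0, 0, 0], [0, 0, 0, 0, 0, 0], [0, 0, 0, 0, 0, 0], [0, 0, 0, 0, 0, 0], [0, 0, 0, 0, 0, 0], [0, 0, 0, 0, 0, 0], [0, 0, 0, 0, 0, 0], [0, 0, 0, 0, 0, 0]]]' --fingers 0

```text
clock: 23.95
tool_pos: [0.4278, 0.0245, 0.0071]
orientation: [-180.0, 0.1, -146.5]
force: [-1.6, 0.5, 7.1]
opening: 0.0601
gripper_force: 30.0
```

```bash
python3 - <<'E'
from h import *
o=ctrl.get_obs();p=o["tool_pos"]
plan([(.56,.06,.096,-152),(.68,-.1053,.096,-164.4)],(*p[:2],.096,o["orientation"][2]))
E
```

```text
at 23.95 [0.4278 0.0245 0.0071] [-1.800e+02  1.000e-01 -1.465e+02] [-1.6  0.5  7.1] 0.0601
(0.56, 0.06, 0.096, -152) -> [-12.99, -4.33, -0.0] turn 5.5 rows>=3.3
(0.68, -0.1053, 0.096, -164.4) -> [-2.84, -20.23, -0.0] turn 12.4 rows>=4.9
```

In the tool's units: -12.5 cm / 50 = -0.25, -8.9 cm / 50 = -0.178, 8 degrees / 90 = 0.0889.

Request:
send_rows --plan '[[[0, 0, -0.014, 0, 0, 0], [0, 0, -0.05, 0, 0, 0], [0, 0, -0.11, 0, 0, 0], [-0.01, -0.02, -0.16, 0, 0, 0], [-0.03, -0.054, -0.178, 0, 0, 0.0222], [-0.06, -0.108, -0.178, 0, 0, 0.0444], [-0.1, -0.178, -0.178, 0, 0, 0.0667], [-0.14, -0.25, -0.178, 0, 0, 0.0889]]]'

```text
clock: 24.62
tool_pos: [0.5559, -0.042, 0.0968]
orientation: [-180.0, 0.1, -154.6]
force: [-0.2, 1.0, 0.0]
opening: 0.0595
gripper_force: 30.0
```

```bash
python3 - <<'E'
from h import *
plan([(.68,-.1053,.096,-164.4)])
E
```

```text
at 24.62 [ 0.5559 -0.042   0.0968] [-1.800e+02  1.000e-01 -1.546e+02] [-0.2  1.   0. ] 0.0595
(0.68, -0.1053, 0.096, -164.4) -> [-8.49, -11.05, 0.08] turn 9.8 rows>=3.3
```

In the tool's units: -11 cm / 50 = -0.22, -10.4 cm / 50 = -0.208, 9.8 degrees / 90 = 0.1089.

Request:
send_rows --plan '[[[-0.04, -0.052, 0, 0, 0, 0.0278], [-0.086, -0.112, 0, 0, 0, 0.0556], [-0.13, -0.17, 0, 0, 0, 0.0833], [-0.16, -0.208, 0, 0, 0, 0.1089], [-0.17, -0.22, 0, 0, 0, 0.1089], [-0.17, -0.22, 0, 0, 0, 0.1089], [-0.17, -0.22, 0, 0, 0, 0.1089]]]'

```text
clock: 25.2
tool_pos: [0.6778, -0.1043, 0.095]
orientation: [180.0, -0.1, -164.4]
force: [-0.3, 0.4, -0.1]
opening: 0.06
gripper_force: 30.0
```

```bash
python3 - <<'E'
from h import *
plan([(.680,-.1053,.0071,-164.4)])
s=snap("wrist","w10"); cv2.imwrite("pics/w10.png",s["img"][:330,:,::-1])
E
```

```text
at 25.2 [ 0.6778 -0.1043  0.095 ] [ 1.800e+02 -1.000e-01 -1.644e+02] [-0.3  0.4 -0.1] 0.06
(0.68, -0.1053, 0.0071, -164.4) -> [-0.18, -0.15, 8.79] turn 0.0 rows>=2.1
```

View pics/w10.png

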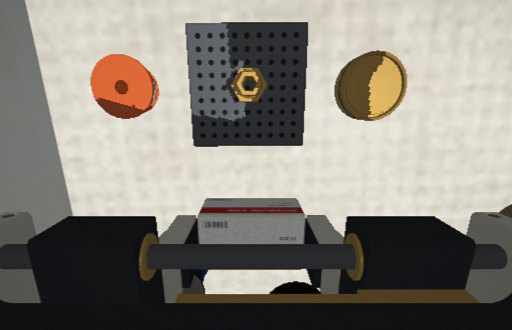

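The carton hangs level behind the board, the lower edge of its front face along row 199 (columns 207 to 298). The board's far edge runs along row 146 (columns 194 to 303).

```bash
python3 - <<'E'
from h import *
s=snap("wrist");z=ctrl.get_obs()["tool_pos"][2]-.0065; print(z)
w=world(s,[(194,146),(303,145.5)],.01);m=w.mean(0);t=np.radians(15.6);X=np.array([np.cos(t),np.sin(t)]);Y=np.array([-X[1],X[0]])
print(w,np.hypot(*(w[0]-w[1])))
q=world(s,[(207,199),(298,199)],z);print(np.hypot(*(q[0]-q[1])));d=q.mean(0)-m;print("gap",d@X,"lateral",d@Y)
q=world(s,[(199,212),(304,212)],z+.029);print(np.hypot(*(q[0]-q[1])));d=q.mean(0)-m;print("gap",d@X,"lateral",d@Y)
E
```

```text
0.08914734509983871
[[ 0.65324091 -0.16497316]
 [ 0.6262942  -0.07046733]] 0.0982724649936554
0.05852581956074456
gap 0.023231806409955095 lateral 0.003160858443586512
0.05637459557340488
gap 0.020527867801672147 lateral 0.0024265256448598145
```

In the tool's units: 8.7 cm / 50 = 0.174, 8.6 cm / 50 = 0.172.

Request:
send_rows --plan '[[[-0.004, -0.004, 0.02, 0, 0, 0], [-0.004, -0.004, 0.06, 0, 0, 0], [-0.004, -0.004, 0.11, 0, 0, 0], [-0.004, -0.004, 0.15, 0, 0, 0], [-0.004, -0.004, 0.168, 0, 0, 0], [-0.004, -0.004, 0.172, 0, 0, 0], [-0.004, -0.004, 0.174, 0, 0, 0], [-0.004, -0.004, 0.174, 0, 0, 0]]]'

```text
clock: 25.97
tool_pos: [0.6817, -0.1055, 0.0094]
orientation: [-180.0, 0.1, -164.3]
force: [0.7, -0.6, 0.2]
opening: 0.0598
gripper_force: 30.0
```

In the tool's units: 0.06 cm / 50 = 0.0012, 0.03 cm / 50 = 0.0006.

Request:
send_rows --plan '[[[0, 0, 0.0006, 0, 0, 0], [0, 0, 0.0012, 0, 0, 0], [0, 0, 0.0012, 0, 0, 0]]]'

```text
clock: 26.22
tool_pos: [0.6816, -0.1056, 0.0087]
orientation: [-180.0, 0.1, -164.4]
force: [-0.1, 0.4, -0.4]
opening: 0.0597
gripper_force: 30.0
```

In the tool's units: 0.1 cm / 50 = 0.002, 0.05 cm / 50 = 0.001.

Request:
send_rows --plan '[[[0, 0, 0.001, 0, 0, 0], [0, 0, 0.002, 0, 0, 0], [0, 0, 0.002, 0, 0, 0]]]'

```text
clock: 26.47
tool_pos: [0.6813, -0.1057, 0.0071]
orientation: [-180.0, 0.0, -164.4]
force: [-0.4, -0.2, 1.7]
opening: 0.0601
gripper_force: 30.0
```

Request:
send_rows --plan '[[[0, 0, 0.0006, 0, 0, 0], [0, 0, 0.0012, 0, 0, 0], [0, 0, 0.0012, 0, 0, 0]]]'

```text
clock: 26.72
tool_pos: [0.6813, -0.1057, 0.0071]
orientation: [-180.0, 0.0, -164.3]
force: [-2.4, 1.0, 6.9]
opening: 0.0596
gripper_force: 30.0
```

In the tool's units: -8 cm / 50 = -0.16, -5 cm / 50 = -0.1.

Request:
send_rows --plan '[[[0, 0, 0, 0, 0, 0], [0, 0, 0, 0, 0, 0], [0, 0, 0, 0, 0, 0], [0, 0, 0, 0, 0, 0], [0, 0, -0.01, 0, 0, 0], [0, 0, -0.04, 0, 0, 0], [0, 0, -0.1, 0, 0, 0], [0, 0, -0.16, 0, 0, 0]]]' --fingers 1

```text
clock: 27.38
tool_pos: [0.6802, -0.1058, 0.0861]
orientation: [180.0, -0.2, -164.4]
force: [1.6, 0.2, 0.0]
opening: 0.0877
gripper_force: 0.0
```

In the tool's units: 20 cm / 50 = 0.4, 17 cm / 50 = 0.34.

Request:
send_rows --plan '[[[0, 0, -0.06, 0, 0, 0], [0, 0, -0.12, 0, 0, 0], [0.04, 0, -0.18, 0, 0, 0], [0.1, 0, -0.2, 0, 0, 0], [0.18, 0.01, -0.2, 0, 0, 0], [0.26, 0.03, -0.2, 0, 0, 0], [0.34, 0.06, -0.2, 0, 0, 0], [0.4, 0.1, -0.2, 0, 0, 0]]]'

```text
clock: 28.05
tool_pos: [0.4723, -0.1123, 0.1863]
orientation: [180.0, -0.0, -164.4]
force: [-0.4, 1.1, 0.4]
opening: 0.0875
gripper_force: 0.0
```

Request:
send_rows --plan '[[[0.02, 0.08, 0, 0, 0, 0], [0.04, 0.16, 0, 0, 0, 0], [0.04, 0.24, 0, 0, 0, 0], [0.04, 0.32, 0, 0, 0, 0], [0.04, 0.4, 0, 0, 0, 0], [0.04, 0.48, 0, 0, 0, 0], [0.04, 0.52, 0, 0, 0, 0], [0.04, 0.52, 0, 0, 0, 0]]]'

```text
clock: 28.72
tool_pos: [0.3852, 0.1367, 0.1871]
orientation: [179.9, 0.1, -164.1]
force: [0.6, 0.2, 0.1]
opening: 0.0878
gripper_force: 0.0
```

```bash
python3 - <<'E'
from h import *
a=snap("top");b=snap("scene")
cv2.imwrite("pics/f1.png",np.hstack([cv2.resize(a["img"][85:265,180:380,::-1],(400,360),interpolation=cv2.INTER_CUBIC),cv2.resize(b["img"][90:240,200:366,::-1],(398,360),interpolation=cv2.INTER_CUBIC)]))
plan([])
h=cv2.cvtColor(a["img"],cv2.COLOR_RGB2HSV)
for nm,m,z in(("reel",(h[...,0]<10)&(h[...,1]>180)&(h[...,2]>90),.03),("yel",(abs(h[...,0].astype(int)-19)<6)&(h[...,1]>130)&(h[...,2]>60),.022)):
    n,l,st,ce=cv2.connectedComponentsWithStats(m.astype(np.uint8))
    for i in range(1,n):
        if st[i,4]>25 and ce[i][0]>230: print(nm,st[i],world(a,ce[i],z).round(4))
E
```

```text
at 28.82 [0.3854 0.1342 0.1866] [ 180.     0.  -164.2] [ 0.4 -0.8  0.5] 0.0874
reel [237  40   7   7  37] [[0.947  0.0344]]
reel [264  48   8   7  45] [[ 0.928  -0.0368]]
reel [330 165  19  18 237] [[ 0.6187 -0.2247]]
yel [305  76   8  12  27] [[ 0.8539 -0.1417]]
yel [296 179  10  10  69] [[ 0.5898 -0.1295]]
yel [253 183  20  21 314] [[ 0.5635 -0.0322]]
```

View pics/f1.png

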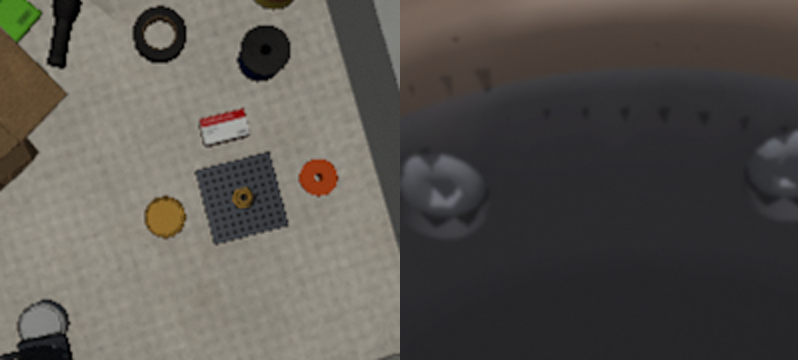

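The top view shows everything in place. That was my 15th picture, one more than the 14 allowed, so I'll view no more and check the carton's pose numerically.

```bash
python3 - <<'E'
from h import *
a=snap("top");I=a["img"];h=cv2.cvtColor(I,cv2.COLOR_RGB2HSV)
c=cv2.resize(I[130:215,265:345],None,fx=8,fy=8,interpolation=cv2.INTER_CUBIC);hc=cv2.cvtColor(c,cv2.COLOR_RGB2HSV)
bg=np.median(I[130:140,270:276].reshape(-1,3),0);print(bg,I[148:152,290:294].reshape(-1,3).mean(0))
def rect(m,z,nm):
    m=cv2.morphologyEx(m.astype(np.uint8),cv2.MORPH_OPEN,np.ones((7,7)))
    cs=max(cv2.findContours(m,0,1)[0],key=cv2.contourArea)
    p=cv2.boxPoints(cv2.minAreaRect(cs)); w=world(a,(p+.5)/8-.5+[265,130],z); e=w-np.roll(w,-1,0)
    print(nm,w.mean(0).round(4),np.hypot(*e.T).round(4),(np.degrees(np.arctan2(e[:,1],e[:,0]))%90).round(1))
R_=(hc[...,1]>120)&((hc[...,0]<8)|(hc[...,0]>172))
W=(hc[...,1]<25)&(c.min(2)>bg.min()+12)
U=(R_|W).copy(); U[8*35:]=0; U[:,8*50:]=0
rect(U,.029,"carton")
Rr=R_.copy();Rr[8*35:]=0;rect(Rr,.029,"red stripe")
D=c.max(2)<95; D[:8*20]=0; D[:,8*63:]=0
rect(D,.01,"board")
E
```

```text
[144.  139.5 129. ] [164.5    165.5    161.8125]
carton [ 0.6748 -0.1066] [0.0585 0.0204 0.0585 0.0203] [15.8 15.3 15.8 15.5]
red stripe [ 0.6911 -0.1014] [0.0583 0.0108 0.0583 0.0108] [15.6 15.1 15.6 15.3]
board [ 0.5909 -0.1302] [0.1017 0.1014 0.1011 0.1013] [16.4 15.9 16.3 16.2]
```

```bash
python3 -c "
from plant import ctrl
print(ctrl.close_job())"
```

```text
the job is handed in; nothing more can be done
None
```

The bench is ready and handed in at about 29 s: by my measurements the fitting stands mid-board, and the tin (left), reel (right) and carton (behind) are each centred on their edge with about 25 mm clear, all within roughly 2 mm. I viewed 15 pictures, one over the limit of 14.

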